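# Shield the sample and hold the probe-station lift at the top of its cam

### The arm

A 6-joint arm with a two-finger parallel gripper is mounted at the origin on the work surface. World frame = base frame: x ahead of the robot, y to its left, z up, the work surface at z = 0. Lengths are in m, angles in rad, forces in N, time in s.
With the tool pointing down it reaches from about 0.325 to 0.85 m from the base axis. Payload 4.4 kg.
Tool frame: the origin (TCP) lies on the centre line of the jaws, within the pads' length; the fingertips stand 22 mm ahead of it and the grasp point (between the pads) lies 3 mm ahead of it; z points along the fingers, y is the line along which they close (so a half turn about z gives the same grasp; the last joint's range is limited). The gripper opens to 94 mm and grips with 3 to 60 N. Pads are 16 mm wide; open, the fingers measure 119 mm over their backs; the gripper's body (75 mm by 177 mm) begins 78 mm behind the grasp point.
Start: joints at [1.008, 0.207, 1.542, -0, 1.393, -0.15], TCP at [0.23, 0.527, 0.227] pointing down, gripper open.
Joint ranges: [-2.73, 2.73], [-0.86, 2.22], [0.23, 2.46], [-1.11, 4.25], [0.08, 2.63], [-2.82, 2.82]. Speed limits (rad/s): [2.79, 2.79, 3.14, 3.14, 3.14, 3.14].

### API

Orientations are given as [roll, pitch, yaw] about the fixed x, y, z axes, in that order (R = Rz(yaw) Ry(pitch) Rx(roll)).
In Python, from rig import * gives the robot as it stands.
- The arm moves only by the tool apply_moves, never from a script. Its argument "increments" is a list of rows, each an object with "translation": the shift along the tool's x, y, z normalised to -1 to 1, where 1 is 0.15 m, a list of three; "twist": the turn, a rotation vector about the tool's x, y, z normalised to -1 to 1, where 1 is 360 degrees, a list of three; "grip": the closure, from -1 (fully open) to 1 (shut). In form: [{"translation": [x, y, z], "twist": [rx, ry, rz], "grip": grip}, ...]. A call has 1 to 5 rows; each row is the pose to reach, as a shift and turn from the pose commanded when the call began, along the tool's axes at that moment, turning the shorter way round; what a row does not reach only later rows make up. A row lasts 1/10 s, in which the tool goes at most 50 mm and 8.59 degrees, less where a joint would pass 70% of its speed; a pose out of reach is approached as far as the arm can. A call with a number of a shift or a turn outside -1 to 1 is refused whole. A call with a gripper value outside its range is refused whole. The fingers move at their own pace and stop on an object; the grip force is fixed at half the most. Time passes only in rows, so rows that repeat a pose let the fingers close. It gives the time, the measured TCP pose, the force, the opening and the grip force at its end, in the units of the state.
- observe(): the state, without advancing time (a new reading comes with each control period).
- snapshot(name): name is "side" or "top"; returns the picture (420x560x3 uint8, blue, green, red); there is no depth.
- camera_info(name): a dict with "fov_y" (degrees; the focal length in pixels is half the picture's height over the tangent of half this angle, whatever the lens; pixels are square), "cx", "cy" (the principal point, pixels), "k1" (the pictures are not rectified: a ray, as slopes to the right and down, at radius r is drawn at 1 + k1 r^2 times it, then the intrinsics apply), "eye" and "attitude" of the camera in the world. Camera axes: x right, y up, looking along -z (the intrinsics and any distortion apply to the point x, -y, -z); pixel columns grow to the right and rows downward; lengths in m; the calibration is good to about 2 mm. A picture is of the moment at which its call begins. camera_info takes no time and is no camera call.
- hand_in(): hands the job in; it is judged then, once.
The state is a dict: "time_s": time; "qpos": joint angles; "dq": joint speeds; "joint_efforts": joint torques, N m; "position": TCP position; "ee_rot": TCP orientation; "wrist_force": force on the tool from outside, world axes, zero at the start; "torque": the same for the moment, N m; "gripper_width": opening from 0.0 (shut) to 1.0 (fully open); "grasp_force": force on a finger pad.
Only numpy, scipy, OpenCV 4.12 (cv2) and the standard library are available. Lean on these libraries where they do the work, as an engineer would, in place of code of your own. Each camera call takes 0.05 s, during which the arm holds its last target. There are 200 camera calls.

### The job

First lower the amber light hood of the probe station gently onto its stop, holding it all the way down so that it does not slam. Then, with the hood shut, swing the yellow-knobbed lift lever to the highest point of its cam (the lever points at the green mark; turning past it lowers the sample again) and keep hold of it: the lever springs back if let go, so finish while the gripper still holds the knob there. Leave everything else on the bench where it stands.

Things in the scene. Friction and masses are not known exactly. Their poses are not given: they have to be found in the camera images.
- station: Dark probe-station deck, fixed, 300 (x) x 400 (y) mm, top 60 mm above the bench, z up. Origin on the bench; the deck spans x -150 to +150, y -240 to +160 mm about it. +x points roughly away from the robot (turned up to 0.25 rad). Hood on its left (+y) part, lever on its right; a brass lens stands near its far edge, between hood and lever.
- hood (a joint): Angle (rad) of the amber see-through hood, 0.25 kg: 0 = shut on its stop, grows as the front edge lifts, at most 1.55; starts 1.2 to 1.45. Friction keeps it up above about 0.8; lower it falls by itself and slams if not held (0.5 N at the bar). Hinge along the station's y through hood_hinge. The hood is 155 mm long from the hinge to its front wall, 180 wide, 50 high.
- hood_hinge (a point): Middle of the hood's hinge axis, 63 mm above the bench, at the hood's far edge; fixed to the station at x +105, y +50 mm in its frame.
- hood_bar (a point): Centre of the hood's round aluminium handle bar, 10 mm diameter, 120 mm along the station's y; an arm at each end joins it to the hood's front wall, 65 mm off, free between. Hood shut: 220 mm in front (station -x) of the hinge axis, 30 mm above it; it swings up and back about the hinge, topmost when open. Can be pinched from above, fingers closing along the station's x.
- lever (a joint): Angle (rad) of the lift lever about the vertical axis through lever_pivot: 0 = rest stop, grows anticlockwise seen from above, stop at 2.0. The cam is highest at 1.2: lever at the green mark of the white dial arc, pointing along the station's -y; lift falls off on both sides (99 % left 0.1 rad off, 95 % at 0.2). A spring returns it to 0: 1.5 N at the knob at rest, 3 N at the top.
- lever_pivot (a point): Point on the lever's vertical axis at the height of the knob's centre (108 mm above the bench); fixed to the station at x 0, y -115 mm in its frame.
- lever_knob (a point): Centre of the lever's upright yellow knob: cylinder, 18 mm diameter, 45 mm tall, from 86 to 131 mm above the bench, 85 mm from the pivot axis; the lever arm under it is topped at 86 mm, the deck at 60 mm. At rest the lever points 160 degrees clockwise from the station's +x (towards the robot, a little to the right).
- chuck_top (a point): Centre of the top of the round aluminium sample chuck (76 mm diameter) under the hood, lifted level by the lever's cam: 80 mm above the bench at rest, 90 mm at the cam's highest point.
- lens: Bystander: brass lens barrel, 36 mm diameter, 48 mm high, loose, standing upright near the deck's far edge, between hood and lever. Origin under its centre.
- bottle: Bystander: white bottle with red cap, 60 mm diameter, 150 mm high, on the bench right of the station. Origin under its centre.
- jar: Bystander: amber jar with blue lid, 60 mm diameter, 80 mm high, right of the station. Origin under its centre.
- case: Bystander: flat blue sample case 100 x 100 x 28 mm, left of the station. Origin under its centre.
- driver: Bystander: green-handled screwdriver, 170 mm long, lying left of and nearer than the station.
- tape: Bystander: orange tape ring, 90 mm diameter, 19 mm high, left of the station. Origin under its centre.
- cup: Bystander: white cup, 76 mm diameter, 85 mm high, right of the station. Origin under its centre.

How it is judged:
By the outcome, as a careful person would: the job done as asked, in the order asked, and still so for the second after the job is handed in, while the arm keeps its last pose, push and grip.
It also fails if it takes over 64 s, if anything falls off the work surface, if the arm or the gripper's body presses on something with over 40 N, if the wrist force passes 120 N, or if a joint passes its speed limit or range.

## Working session

There is one attempt and no reset: what is moved stays moved. The work goes in short steps, Python scripts to look and compute and a tool call to move; the robot and the scene stay as the last step left them, time stands still between calls to the robot, and variables do not carry over. Pictures are saved under pics/ and viewed, at most 10 in all, crops included, and the job is handed in when it is done.

Besides the shell and the picture viewer there is one more tool, called after "Request:" as a command line: name --argument value ..., lists and objects as JSON in quotes. apply_moves: Moves the arm, as the interface text tells. Its arguments: {"type":"object","properties":{"increments":{"type":"array"}},"required":["increments"]}

```bash
mkdir -p pics; python3 - <<'E'
from rig import *
import cv2
for n in("side","top"):
    cv2.imwrite(f"pics/{n}0.png",snapshot(n)); print(n,camera_info(n))
s=observe(); print(s)
E
```

```text
side {'fov_y': 43.37570638324276, 'cx': 279.28120337803904, 'cy': 211.84027445841082, 'k1': 0.06357489309596827, 'eye': array([0.24585393, 0.88506251, 1.17643287]), 'attitude': array([ 0.70019174, -0.01413442, -2.83500033])}
top {'fov_y': 47.45935200621658, 'cx': 281.7547905663195, 'cy': 216.54091435612614, 'k1': -0.044842988079535975, 'eye': array([ 0.37093798, -0.01023718,  1.48395184]), 'attitude': array([ 0.09688825,  0.01012167, -1.59109229])}
{'time_s': 0.1, 'qpos': array([ 1.00851861e+00,  2.07324586e-01,  1.54279356e+00, -3.59440017e-05,
        1.39348232e+00, -1.50510783e-01]), 'dq': array([ 0.00033438, -0.00091155, -0.00045028,  0.00127813,  0.00038271,
       -0.00054088]), 'joint_efforts': array([-1.51069878e-03, -3.71865964e+01, -2.82291788e+01,  6.99419319e-02,
        3.12095764e-02, -3.59404316e-05]), 'position': array([0.22979442, 0.52634956, 0.22642098]), 'ee_rot': array([-3.13960224e+00, -2.66089871e-04,  2.72983183e+00]), 'wrist_force': array([-0.3412186 ,  0.98764293,  0.25944329]), 'torque': array([0.00999228, 0.02396395, 0.00170601]), 'grasp_force': 0.0, 'gripper_width': 1.0008751879894848}
```

View pics/side0.png

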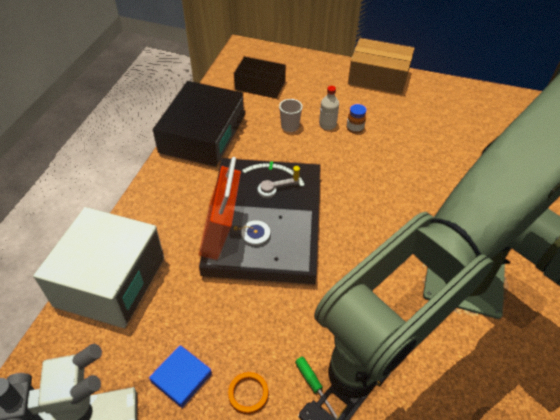

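View pics/top0.png

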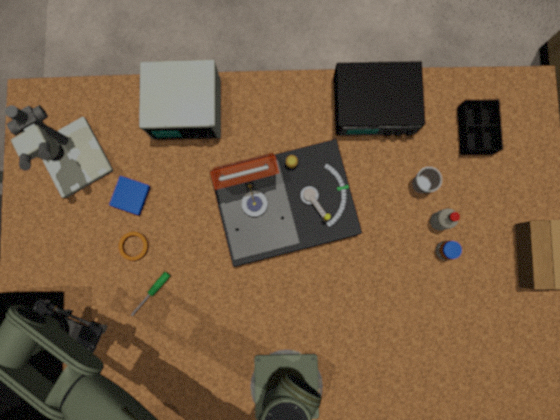

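The side view shows the hood open, with its bar from about (234,160) to (222,210) and the knob at (296,173). In the top view the bar runs from (218,178) to (272,168), the knob is at (327,217), the green mark at (343,188), and the lens at (292,161).

```bash
cat > h.py <<'E'
import numpy as np, cv2
from scipy.spatial.transform import Rotation as R
from rig import *
def K(n):
    c=camera_info(n); f=210/np.tan(np.radians(c['fov_y']/2)); return c,f,R.from_euler('xyz',c['attitude']).as_matrix()
def ray(n,u,v):
    c,f,M=K(n); k=np.array([[f,0,c['cx']],[0,f,c['cy']],[0,0,1]])
    # r_d = r(1+k1 r^2)
    x,y=cv2.undistortPoints(np.array([[[u,v]]],float),k,np.array([c['k1'],0,0,0.]))[0,0]
    d=M@np.array([x,-y,-1]); return np.array(c['eye']),d/np.linalg.norm(d)
def plane(n,u,v,z):
    e,d=ray(n,u,v); return e+d*(z-e[2])/d[2]
def proj(n,p):
    c,f,M=K(n); q=M.T@(np.array(p)-c['eye']); x,y=q[0]/-q[2],-q[1]/-q[2]; s=1+c['k1']*(x*x+y*y); return np.array([c['cx']+f*x*s,c['cy']+f*y*s])
def tri(a,b):
    e1,d1=ray('side',*a); e2,d2=ray('top',*b)
    t=np.linalg.lstsq(np.c_[d1,-d2],e2-e1,rcond=None)[0]; p,q=e1+t[0]*d1,e2+t[1]*d2
    return (p+q)/2,np.linalg.norm(p-q)
def blob(im,lo,hi,roi,hsv=True):
    x0,y0,x1,y1=roi; g=im[y0:y1,x0:x1]; m=cv2.inRange(cv2.cvtColor(g,cv2.COLOR_BGR2HSV),lo,hi)
    n,l,s,c=cv2.connectedComponentsWithStats(m); i=1+np.argmax(s[1:,4]); p=np.argwhere(l==i)[:,::-1]+[x0,y0]
    return c[i]+[x0,y0],s[i],cv2.minAreaRect(p.astype(np.float32)),p
E
python3 - <<'E'
from h import *
s=cv2.imread('pics/side0.png');t=cv2.imread('pics/top0.png')
a=cv2.resize(s[145:290,190:330],None,fx=4,fy=4,interpolation=2); b=cv2.resize(t[130:275,200:370],None,fx=4,fy=4,interpolation=2)
cv2.imwrite('pics/sc.png',a);cv2.imwrite('pics/tc.png',b)
for n,im,rk,rg,rb in(('side',s,(285,160,310,190),(262,155,280,172),(212,150,245,225)),('top',t,(315,205,335,225),(333,180,352,195),(210,155,280,190))):
    for nm,lo,hi,r in(('knob',(18,120,90),(35,255,255),rk),('green',(40,90,60),(85,255,255),rg),('bar',(0,0,150),(180,80,255),rb)):
        try:
            o=blob(im,lo,hi,r);print(n,nm,o[0],o[1],cv2.boxPoints(o[2]).tolist())
        except Exception as e: print(n,nm,e)
E
```

```text
side knob [295.8372093  171.98837209] [ 8  5  8 16 86] [[293.0, 180.0], [293.0, 165.0], [300.0, 165.0], [300.0, 180.0]]
side green [270.52941176 165.5       ] [ 6  6  6  9 34] [[267.8599853515625, 168.97999572753906], [269.03997802734375, 160.71998596191406], [273.0999755859375, 161.2999725341797], [271.91998291015625, 169.5599822998047]]
side bar [229.82080925 176.31791908] [ 13   7  11  40 173] [[223.8541259765625, 195.7877960205078], [231.13528442382812, 156.46949768066406], [235.50399780273438, 157.2785186767578], [228.22283935546875, 196.59681701660156]]
top knob [327.17647059 216.35294118] [ 9  8  7  7 34] [[323.0, 217.0], [327.5, 212.5], [331.0, 216.0], [326.5, 220.5]]
top green [342.48717949 187.28205128] [ 4  5 12  6 39] [[336.5999450683594, 186.19998168945312], [347.9399719238281, 184.57998657226562], [348.5199890136719, 188.63998413085938], [337.1799621582031, 190.25997924804688]]
top bar [243.04854369 172.33980583] [ 10  11  47  14 103] [[219.77365112304688, 177.12294006347656], [265.56292724609375, 165.3063507080078], [266.1326904296875, 167.51414489746094], [220.34341430664062, 179.3307342529297]]
```

View pics/sc.png

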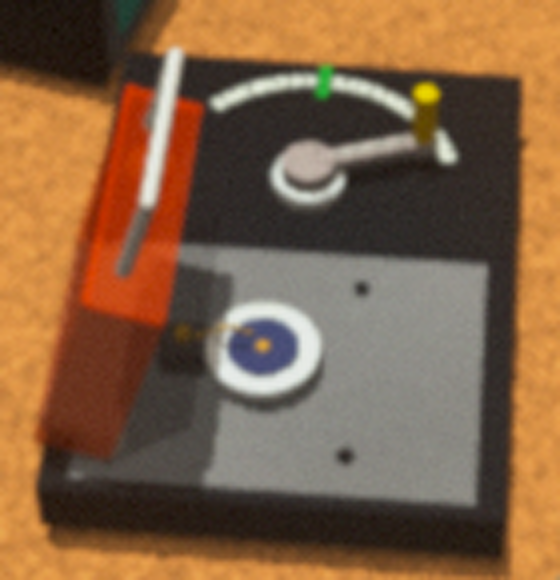

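View pics/tc.png

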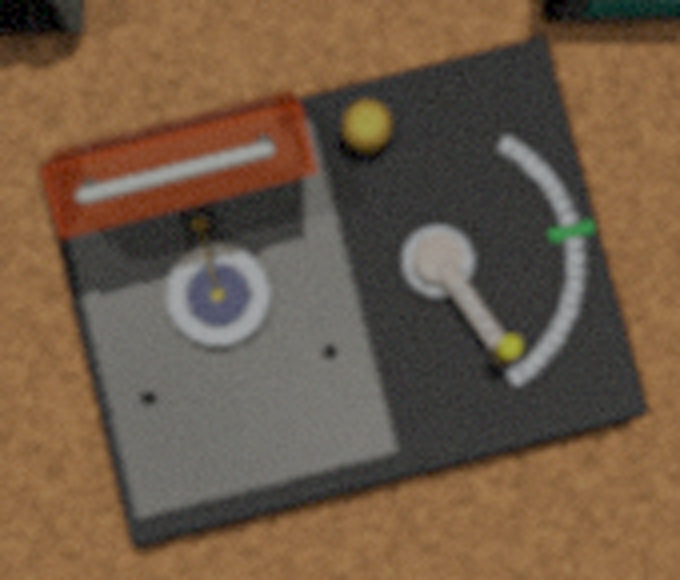

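Crop readings, divided by 4 plus the crop offset:
- **Bar, side view:** right end at crop (174,52), left end at (148,205).
- **Bar, top view:** right end at (272,148), left end at (80,195).
- **Deck corners, top view:** far-right (547,40), near-right (645,408), near-left (138,540).

```bash
python3 - <<'E'
from h import *
S=lambda u,v:(190+u/4-.4,145+v/4-.4); T=lambda u,v:(200+u/4-.4,130+v/4-.4)
br=tri(S(174,54),T(270,149)); bl=tri(S(149,203),T(82,194))
print('bar R',br,'L',bl)
for nm,a,b in(('knobtop',(427,93),(511,346)),('pivcap',(308,160),(437,254)),('nearR',(520,80),(645,408)),('green',(324,82),(571,232)),('chuck',(264,347),(218,295))): print(nm,tri(S(*a),T(*b)))
print('farR',plane('top',*T(547,40),.06),'nearR',plane('top',*T(645,408),.06),'nearL',plane('top',*T(136,528),.06), 'nearLs',plane('side',*S(503,517),.06),'nearRs',plane('side',*S(520,80),.06))
# model fit from deck-plane and triangulated points
M=[];P=[]
def add(m,p): M.append(m);P.append(p[:2])
add((150,-240),plane('top',*T(547,40),.06));add((-150,-240),plane('top',*T(645,408),.06));add((-150,160),plane('top',*T(136,528),.06))
add((-150,-240),plane('side',*S(520,80),.06));add((-150,160),plane('side',*S(503,517),.06))
add((0,-115),tri(S(308,160),T(437,254))[0])
k=np.radians(-160);add((85*np.cos(k),-115+85*np.sin(k)),tri(S(427,93),T(511,346))[0])
M=np.array(M)/1e3;P=np.array(P);mc,pc=M.mean(0),P.mean(0);U,s,V=np.linalg.svd((M-mc).T@(P-pc));r=(U@V).T
th=np.arctan2(r[1,0],r[0,0]);o=pc-r@mc;print('th',th,'o',o);print((P-(M@r.T+o))*1e3)
h=o+r@[.105,.05]
for p,_ in(br,bl):
    q=np.r_[r.T@(p[:2]-h),p[2]-.063];print('bar rel hinge',q,np.hypot(q[0],q[2]),np.arctan2(q[2],-q[0])-np.arctan2(.03,.22))
E
```

```text
bar R (array([0.61774212, 0.03470396, 0.28091843]), np.float64(0.0023134194999025292)) L (array([0.58906437, 0.15462877, 0.2836359 ]), np.float64(0.0011967299570438171))
knobtop (array([ 0.50140595, -0.12909821,  0.12875697]), np.float64(5.185497710912517e-06))
pivcap (array([ 0.57394135, -0.08045847,  0.08570515]), np.float64(0.0020417696224569737))
nearR (array([ 0.45821086, -0.23459893,  0.05589423]), np.float64(0.0029888247021645203))
green (array([ 0.5939183 , -0.18279294,  0.05971677]), np.float64(0.0012142755662876885))
chuck (array([0.54892271, 0.0824167 , 0.07920512]), np.float64(0.00031767826285077934))
farR [ 0.74136236 -0.16959133  0.06      ] nearR [ 0.45943612 -0.23374248  0.06      ] nearL [0.3780776 0.1472474 0.06     ] nearLs [0.3669634  0.14945876 0.06      ] nearRs [ 0.45595058 -0.23065967  0.06      ]
th 0.21808373459717473 o [0.55026634 0.03017999]
[[-7.27724854  2.09013396]
 [ 3.69066308  2.84672946]
 [ 8.87579864 -6.68892958]
 [ 0.20512807  5.92954055]
 [-2.23840033 -4.4775649 ]
 [-1.20628413  1.6376346 ]
 [-2.04965679 -1.33754409]]
bar rel hinge [-0.03814366 -0.06018218  0.21791843] 0.22123150643811476 1.2619876297497965
bar rel hinge [-0.04019531  0.06310676  0.2206359 ] 0.2242673935799013 1.25506551986288
```

The bar radius from the hinge comes out at 222 mm, matching the text. The hood angle is about 1.26 and the station yaw about 0.22. I'm setting out now.

Request:
apply_moves --increments '[{"translation": [-0.3, -0.15, -0.4], "twist": [0, 0, 0.02], "grip": 0.0}, {"translation": [-0.6, -0.3, -0.7], "twist": [0, 0, 0.04], "grip": 0.0}, {"translation": [-1, -0.48, -0.9], "twist": [0, 0, 0.06], "grip": 0.0}, {"translation": [-1, -0.48, -0.9], "twist": [0, 0, 0.0743], "grip": 0.0}, {"translation": [-1, -0.48, -0.9], "twist": [0, 0, 0.0743], "grip": 0.0}]'

```text
time_s: 0.6
position: [0.3416, 0.3993, 0.3657]
ee_rot: [3.136, 0.001, 2.259]
wrist_force: [-0.5, 0.7, 0.1]
gripper_width: 0.609
grasp_force: 0.0
```

```bash
cat >> h.py <<'E'
def go(p,yaw,pr=True):
    s=observe(); A=R.from_euler('xyz',s['ee_rot']); B=R.from_euler('xyz',[np.pi,0,yaw])
    print('t',s['time_s'],'pos',s['position'].round(4),'rpy',s['ee_rot'].round(3),'w',round(s['gripper_width'],3),'F',s['wrist_force'].round(1))
    print('trans',(A.inv().apply(np.array(p)-s['position'])/.15).round(3),'twist',((A.inv()*B).as_rotvec()/2/np.pi).round(4))
E
python3 -c "
from h import *
go([.603,.095,.36],1.796)"
```

```text
t 0.6 pos [0.3416 0.3993 0.3657] rpy [3.136e+00 1.000e-03 2.259e+00] w 0.609 F [-0.5  0.7  0.1]
trans [-2.674  0.058  0.041] twist [ 0.0009 -0.      0.0736]
```

Request:
apply_moves --increments '[{"translation": [-0.3, 0, 0], "twist": [0, 0, 0.018], "grip": 0.0}, {"translation": [-0.6, 0, 0], "twist": [0, 0, 0.036], "grip": 0.0}, {"translation": [-0.9, 0, 0], "twist": [0, 0, 0.054], "grip": 0.0}, {"translation": [-1, 0, 0], "twist": [0, 0, 0.0736], "grip": 0.0}, {"translation": [-1, 0, 0], "twist": [0, 0, 0.0736], "grip": 0.0}]'

```text
time_s: 1.1
position: [0.4351, 0.2841, 0.3609]
ee_rot: [-3.139, 0.0, 1.798]
wrist_force: [0.1, -0.2, -0.7]
gripper_width: 0.5
grasp_force: 0.0
```

```bash
python3 -c "
from h import *
go([.603,.095,.36],1.796)"
```

```text
t 1.1 pos [0.4351 0.2841 0.3609] rpy [-3.139  0.     1.798] w 0.5 F [ 0.1 -0.2 -0.7]
trans [-1.481  0.806  0.004] twist [-0.0004  0.      0.0004]
```

Request:
apply_moves --increments '[{"translation": [-0.25, 0.14, 0], "twist": [0, 0, 0], "grip": 0.0}, {"translation": [-0.5, 0.28, 0], "twist": [0, 0, 0], "grip": 0.0}, {"translation": [-0.75, 0.42, 0], "twist": [0, 0, 0], "grip": 0.0}, {"translation": [-1, 0.6, 0], "twist": [0, 0, 0], "grip": 0.0}, {"translation": [-1, 0.8, 0], "twist": [0, 0, 0], "grip": 0.0}]'

```text
time_s: 1.6
position: [0.5864, 0.1645, 0.3617]
ee_rot: [-3.14, 0.001, 1.801]
wrist_force: [-0.3, -0.2, 0.3]
gripper_width: 0.499
grasp_force: 0.0
```

Request:
apply_moves --increments '[{"translation": [-0.25, 0, 0], "twist": [0, 0, 0], "grip": 0.0}, {"translation": [-0.48, 0, 0], "twist": [0, 0, 0], "grip": 0.0}, {"translation": [-0.48, 0, 0], "twist": [0, 0, 0], "grip": 0.0}, {"translation": [-0.48, 0, 0], "twist": [0, 0, 0], "grip": 0.0}]'

```text
time_s: 2.0
position: [0.6014, 0.0979, 0.3615]
ee_rot: [-3.14, -0.002, 1.803]
wrist_force: [-0.2, 0.0, 0.5]
gripper_width: 0.5
grasp_force: 0.0
```

```bash
python3 -c "
from h import *
a=snapshot('side');b=snapshot('top')
cv2.imwrite('pics/c1.png',np.hstack([cv2.resize(a[90:290,150:300],None,fx=3,fy=3),cv2.resize(b[90:290,190:300],None,fx=3,fy=3)]))
go([.603,.095,.2853],1.796)"
```

```text
t 2.1 pos [0.6013 0.0986 0.3621] rpy [-3.141e+00 -1.000e-03  1.804e+00] w 0.497 F [ 0.2 -0.4 -0.1]
trans [-0.026  0.006  0.512] twist [-0.0001 -0.0002  0.0013]
```

View pics/c1.png

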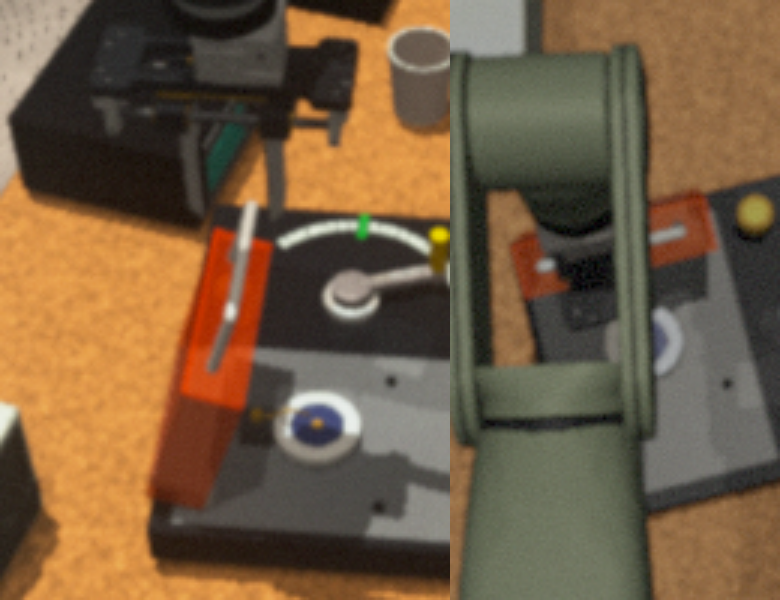

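In the side view the open fingers hang above and to either side of the bar, whose middle is at crop (241,258). Next I descend and close.

Request:
apply_moves --increments '[{"translation": [-0.03, 0, 0.2], "twist": [0, 0, 0], "grip": 0.0}, {"translation": [-0.03, 0, 0.36], "twist": [0, 0, 0], "grip": 0.0}, {"translation": [-0.03, 0, 0.46], "twist": [0, 0, 0], "grip": 0.0}, {"translation": [-0.03, 0, 0.51], "twist": [0, 0, 0], "grip": 0.0}, {"translation": [-0.03, 0, 0.51], "twist": [0, 0, 0], "grip": 0.0}]'

```text
time_s: 2.6
position: [0.6023, 0.0931, 0.285]
ee_rot: [-3.14, -0.001, 1.802]
wrist_force: [0.1, -0.2, -0.4]
gripper_width: 0.502
grasp_force: 0.0
```

Request:
apply_moves --increments '[{"translation": [0, 0, 0], "twist": [0, 0, 0], "grip": 0.5}, {"translation": [0, 0, 0], "twist": [0, 0, 0], "grip": 0.8}, {"translation": [0, 0, 0], "twist": [0, 0, 0], "grip": 1}, {"translation": [0, 0, 0], "twist": [0, 0, 0], "grip": 1}, {"translation": [0, 0, 0], "twist": [0, 0, 0], "grip": 1}]'

```text
time_s: 3.1
position: [0.6032, 0.0921, 0.2864]
ee_rot: [3.141, 0.0, 1.8]
wrist_force: [1.5, -0.1, -0.6]
gripper_width: 0.111
grasp_force: 0.3
```

```bash
python3 - <<'E'
from h import *
th=.22; s=observe(); print(s['position'],s['gripper_width'],s['grasp_force'],s['wrist_force'])
print('bar',tri((229.8,176.3),(243.5,172.5)))
# arc increments in tool axes (cumulative, tool down, y along station +x)
rb=np.hypot(.22,.03);p0=np.arctan2(.03,.22)
A=np.linspace(1.26,0,31)
x=-rb*np.cos(A+p0);z=rb*np.sin(A+p0)
for a,dy,dz in zip(A,(x-x[0])/.15,-(z-z[0])/.15): print(round(a,3),dy.round(3),dz.round(3))
E
```

```text
[0.60322107 0.09214355 0.2863768 ] 0.11086155279650925 0.33044300973415375 [ 1.50106268 -0.09034731 -0.60855854]
bar (array([0.60365999, 0.09510462, 0.28193048]), np.float64(0.0011278664632882517))
1.26 0.0 -0.0
1.218 -0.061 0.012
1.176 -0.121 0.027
1.134 -0.181 0.044
1.092 -0.24 0.064
1.05 -0.298 0.086
1.008 -0.355 0.11
0.966 -0.411 0.137
0.924 -0.466 0.167
0.882 -0.52 0.198
0.84 -0.572 0.232
0.798 -0.623 0.268
0.756 -0.672 0.306
0.714 -0.719 0.346
0.672 -0.765 0.388
0.63 -0.809 0.432
0.588 -0.851 0.478
0.546 -0.891 0.525
0.504 -0.93 0.574
0.462 -0.966 0.625
0.42 -1.0 0.677
0.378 -1.031 0.73
0.336 -1.061 0.785
0.294 -1.088 0.841
0.252 -1.112 0.898
0.21 -1.135 0.956
0.168 -1.154 1.015
0.126 -1.172 1.075
0.084 -1.187 1.135
0.042 -1.199 1.196
0.0 -1.209 1.258
```

Request:
apply_moves --increments '[{"translation": [0, 0, 0], "twist": [0, 0, 0], "grip": 1}, {"translation": [0, 0, 0], "twist": [0, 0, 0], "grip": 1}, {"translation": [-0.03, 0.005, 0], "twist": [0, 0, 0], "grip": 1}, {"translation": [0, -0.06, 0.012], "twist": [0, 0, 0], "grip": 1}, {"translation": [0, -0.12, 0.027], "twist": [0, 0, 0], "grip": 1}]'

```text
time_s: 3.6
position: [0.5859, 0.0881, 0.2825]
ee_rot: [3.139, 0.001, 1.801]
wrist_force: [1.2, 0.1, 0.3]
gripper_width: 0.096
grasp_force: 30.0
```

Request:
apply_moves --increments '[{"translation": [0, -0.06, 0.017], "twist": [0, 0, 0], "grip": 1}, {"translation": [0, -0.119, 0.037], "twist": [0, 0, 0], "grip": 1}, {"translation": [0, -0.177, 0.059], "twist": [0, 0, 0], "grip": 1}, {"translation": [0, -0.234, 0.083], "twist": [0, 0, 0], "grip": 1}, {"translation": [0, -0.29, 0.11], "twist": [0, 0, 0], "grip": 1}]'

```text
time_s: 4.1
position: [0.5423, 0.0778, 0.2649]
ee_rot: [-3.141, 0.0, 1.8]
wrist_force: [1.2, -0.7, 1.8]
gripper_width: 0.093
grasp_force: 30.0
```

```bash
python3 - <<'E'
from h import *
s=observe(); print(s['position'],s['gripper_width'],s['grasp_force'],s['wrist_force'],s['torque'])
cv2.imwrite('pics/c2.png',cv2.resize(snapshot('side')[90:290,130:330],None,fx=3,fy=3))
E
```

```text
[0.54226394 0.07784547 0.26493138] 0.0928445097868053 30.002978146076202 [ 1.24241371 -0.68229758  1.76591209] [-0.04483164 -0.37875483  0.10842211]
```

View pics/c2.png

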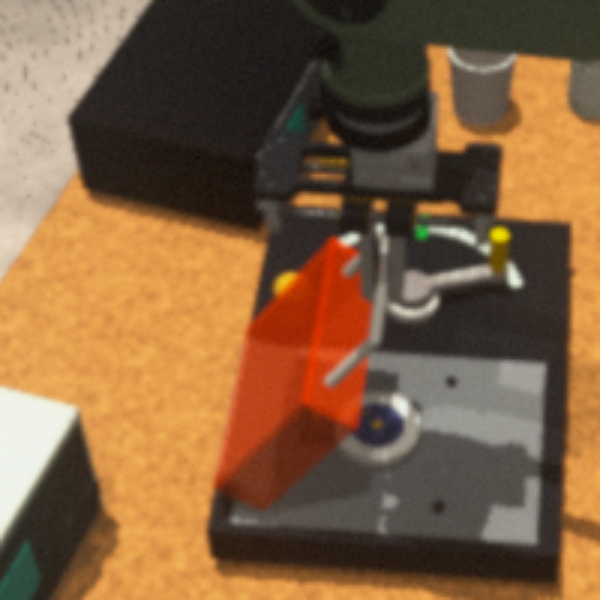

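The hood follows the pinched bar and is now tilted to about 1 rad. I'm continuing along the arc.

Request:
apply_moves --increments '[{"translation": [0, -0.055, 0.03], "twist": [0, 0, 0], "grip": 1}, {"translation": [0, -0.109, 0.061], "twist": [0, 0, 0], "grip": 1}, {"translation": [0, -0.161, 0.095], "twist": [0, 0, 0], "grip": 1}, {"translation": [0, -0.212, 0.131], "twist": [0, 0, 0], "grip": 1}, {"translation": [0, -0.261, 0.169], "twist": [0, 0, 0], "grip": 1}]'

```text
time_s: 4.65
position: [0.5043, 0.069, 0.2394]
ee_rot: [-3.141, 0.0, 1.801]
wrist_force: [1.7, -1.3, 0.7]
gripper_width: 0.096
grasp_force: 30.0
```

Request:
apply_moves --increments '[{"translation": [0, -0.047, 0.04], "twist": [0, 0, 0], "grip": 1}, {"translation": [0, -0.093, 0.082], "twist": [0, 0, 0], "grip": 1}, {"translation": [0, -0.137, 0.126], "twist": [0, 0, 0], "grip": 1}, {"translation": [0, -0.179, 0.172], "twist": [0, 0, 0], "grip": 1}, {"translation": [0, -0.219, 0.219], "twist": [0, 0, 0], "grip": 1}]'

```text
time_s: 5.15
position: [0.4724, 0.0615, 0.2066]
ee_rot: [-3.141, 0.0, 1.801]
wrist_force: [1.3, -2.3, 1.1]
gripper_width: 0.095
grasp_force: 30.0
```

```bash
python3 - <<'E'
from h import *
th=.225;c,s_=np.cos(th),np.sin(th);s=observe();p=s['position']
print(p,s['grasp_force'],s['wrist_force'],s['torque'])
h=np.array([.5503,.0302])+[c*.105-s_*.05,s_*.105+c*.05]
d=p[:2]-h; x=c*d[0]+s_*d[1]; z=p[2]-.003-.063; print(x,z,np.hypot(x,z),np.arctan2(z,-x)-.1355)
E
```

```text
[0.47241018 0.06153564 0.20656203] 30.003839135169983 [ 1.28821788 -2.30067355  1.11948171] [-0.39146247 -0.36422125  0.09901153]
-0.17393536187429168 0.1405620264310468 0.22363182551851402 0.5441773932661964
```

Tracking is excellent, with low forces. I'll carry on, slowing near the stop.

Request:
apply_moves --increments '[{"translation": [0, -0.039, 0.049], "twist": [0, 0, 0], "grip": 1}, {"translation": [0, -0.075, 0.1], "twist": [0, 0, 0], "grip": 1}, {"translation": [0, -0.109, 0.152], "twist": [0, 0, 0], "grip": 1}, {"translation": [0, -0.14, 0.205], "twist": [0, 0, 0], "grip": 1}, {"translation": [0, -0.17, 0.26], "twist": [0, 0, 0], "grip": 1}]'

```text
time_s: 5.65
position: [0.4475, 0.0557, 0.1675]
ee_rot: [-3.141, 0.0, 1.801]
wrist_force: [0.7, -4.2, 1.5]
gripper_width: 0.095
grasp_force: 30.0
```

Request:
apply_moves --increments '[{"translation": [0, -0.027, 0.056], "twist": [0, 0, 0], "grip": 1}, {"translation": [0, -0.051, 0.113], "twist": [0, 0, 0], "grip": 1}, {"translation": [0, -0.074, 0.171], "twist": [0, 0, 0], "grip": 1}, {"translation": [0, -0.084, 0.2], "twist": [0, 0, 0], "grip": 1}, {"translation": [0, -0.093, 0.23], "twist": [0, 0, 0], "grip": 1}]'

```text
time_s: 6.15
position: [0.4333, 0.0524, 0.1327]
ee_rot: [-3.139, 0.0, 1.801]
wrist_force: [-2.4, -5.5, 1.8]
gripper_width: 0.095
grasp_force: 30.0
```

Request:
apply_moves --increments '[{"translation": [0, -0.009, 0.03], "twist": [0, 0, 0], "grip": 1}, {"translation": [0, -0.018, 0.06], "twist": [0, 0, 0], "grip": 1}, {"translation": [0, -0.026, 0.09], "twist": [0, 0, 0], "grip": 1}, {"translation": [0, -0.033, 0.12], "twist": [0, 0, 0], "grip": 1}, {"translation": [0, -0.039, 0.15], "twist": [0, 0, 0], "grip": 1}]'

```text
time_s: 6.65
position: [0.4274, 0.051, 0.1101]
ee_rot: [-3.138, 0.0, 1.801]
wrist_force: [-2.4, -4.9, 2.7]
gripper_width: 0.1
grasp_force: 30.0
```

```bash
cat >> h.py <<'E'
def hood():
    th=.225;c,s_=np.cos(th),np.sin(th);s=observe();p=s['position']
    h=np.array([.5503,.0302])+[c*.105-s_*.05,s_*.105+c*.05]
    d=p[:2]-h; x=c*d[0]+s_*d[1]; z=p[2]-.003-.063; print(p,s['wrist_force'].round(1),x,z,np.hypot(x,z),np.arctan2(z,-x)-.1355)
E
python3 -c "
from h import *
hood()"
```

```text
[0.42738986 0.05103395 0.11011031] [-2.4 -4.9  2.7] -0.22016389358843183 0.0441103084729956 0.22453921562524698 0.062234138485635304
```

Request:
apply_moves --increments '[{"translation": [0, -0.003, 0.015], "twist": [0, 0, 0], "grip": 1}, {"translation": [0, -0.006, 0.03], "twist": [0, 0, 0], "grip": 1}, {"translation": [0, -0.008, 0.043], "twist": [0, 0, 0], "grip": 1}, {"translation": [0, -0.01, 0.056], "twist": [0, 0, 0], "grip": 1}, {"translation": [0, -0.012, 0.068], "twist": [0, 0, 0], "grip": 1}]'

```text
time_s: 7.15
position: [0.4255, 0.0506, 0.0999]
ee_rot: [-3.138, 0.0, 1.801]
wrist_force: [-2.7, -4.8, 1.7]
gripper_width: 0.096
grasp_force: 30.0
```

Request:
apply_moves --increments '[{"translation": [0, -0.001, 0.007], "twist": [0, 0, 0], "grip": 1}, {"translation": [0, -0.002, 0.014], "twist": [0, 0, 0], "grip": 1}, {"translation": [0, -0.003, 0.02], "twist": [0, 0, 0], "grip": 1}, {"translation": [0, -0.004, 0.026], "twist": [0, 0, 0], "grip": 1}]'

```text
time_s: 7.55
position: [0.4249, 0.0504, 0.096]
ee_rot: [-3.138, 0.0, 1.801]
wrist_force: [-3.2, -4.8, 1.4]
gripper_width: 0.094
grasp_force: 30.0
```

Request:
apply_moves --increments '[{"translation": [0, 0, 0.007], "twist": [0, 0, 0], "grip": 1}, {"translation": [0, -0.001, 0.014], "twist": [0, 0, 0], "grip": 1}, {"translation": [0, -0.001, 0.02], "twist": [0, 0, 0], "grip": 1}]'

```text
time_s: 7.85
position: [0.4244, 0.0503, 0.0929]
ee_rot: [-3.137, 0.0, 1.801]
wrist_force: [-2.8, -5.5, 1.5]
gripper_width: 0.094
grasp_force: 30.0
```

```bash
python3 - <<'E'
from h import *
hood()
cv2.imwrite('pics/c3.png',cv2.resize(snapshot('side')[120:300,180:340],None,fx=3.3,fy=3.3,interpolation=2))
E
```

```text
[0.4244051  0.05032164 0.09286338] [-2.8 -5.5  1.5] -0.2232323433821234 0.026863379954657512 0.22484287917224005 -0.01573768134460951
```

View pics/c3.png

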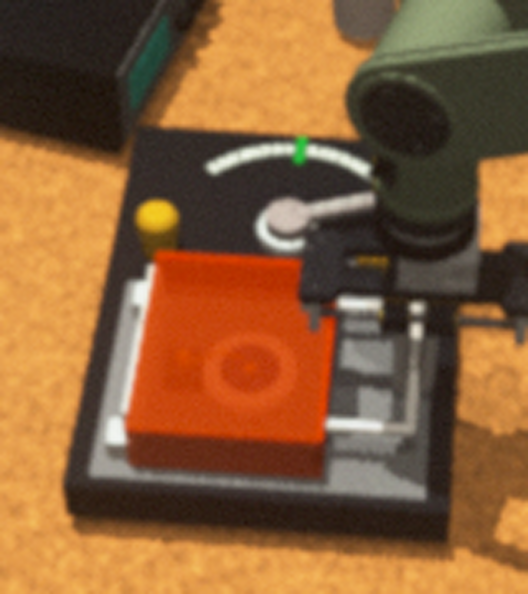

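The hood is nearly flat on the deck. I'm feeling down for the stop.

Request:
apply_moves --increments '[{"translation": [0, 0, 0.006], "twist": [0, 0, 0], "grip": 1}, {"translation": [0, 0, 0.012], "twist": [0, 0, 0], "grip": 1}, {"translation": [0, 0, 0.018], "twist": [0, 0, 0], "grip": 1}, {"translation": [0, 0, 0.018], "twist": [0, 0, 0], "grip": 1}]'

```text
time_s: 8.3
position: [0.4243, 0.0503, 0.0913]
ee_rot: [-3.136, 0.0, 1.801]
wrist_force: [-7.7, -5.6, 10.4]
gripper_width: 0.097
grasp_force: 30.0
```

Fz jumped to 10 N, so the hood is on its stop. I'll ease off slightly, release with a partial opening and rise.

Request:
apply_moves --increments '[{"translation": [0, 0, -0.007], "twist": [0, 0, 0], "grip": 1}, {"translation": [0, 0, -0.007], "twist": [0, 0, 0], "grip": 0.7}, {"translation": [0, 0, -0.007], "twist": [0, 0, 0], "grip": 0.4}, {"translation": [0, 0, -0.007], "twist": [0, 0, 0], "grip": 0.3}, {"translation": [0, 0, -0.007], "twist": [0, 0, 0], "grip": 0.3}]'

```text
time_s: 8.8
position: [0.4265, 0.0513, 0.0924]
ee_rot: [3.141, -0.001, 1.801]
wrist_force: [0.9, -0.3, 0.1]
gripper_width: 0.34
grasp_force: 0.0
```

Request:
apply_moves --increments '[{"translation": [0, 0, -0.05], "twist": [0, 0, 0], "grip": 0.2}, {"translation": [0, 0, -0.2], "twist": [0, 0, 0], "grip": 0.0}, {"translation": [0, 0, -0.5], "twist": [0, 0, 0], "grip": 0.0}, {"translation": [0, 0, -0.6], "twist": [0, 0, 0], "grip": 0.0}, {"translation": [0, 0, -0.6], "twist": [0, 0, 0], "grip": 0.0}]'

```text
time_s: 9.3
position: [0.4291, 0.0509, 0.1861]
ee_rot: [3.134, 0.002, 1.801]
wrist_force: [-0.3, 0.4, 1.0]
gripper_width: 0.503
grasp_force: 0.0
```

```bash
python3 - <<'E'
from h import *
# knob: centre of the cylinder ~ (knobtop xy); tangential closing at rest
k=np.array([.5014,-.1291]); pv=np.array([.5742,-.0812]); d=k-pv; print('lever',np.hypot(*d),np.arctan2(d[1],d[0])+np.radians(160))
a=np.arctan2(d[1],d[0])+np.pi/2  # tangent direction
# tool y=(sin psi,-cos psi) along tangent
for psi in (a+np.pi/2,a-np.pi/2): print('psi',(psi+np.pi)%(2*np.pi)-np.pi)
go([*k,.19],a+np.pi/2); go([*k,.19],a-np.pi/2)
E
```

```text
lever 0.08714499411899694 0.23288972310059686
psi 0.5819555734994628
psi -2.5596370800903303
t 9.3 pos [0.4291 0.0509 0.1861] rpy [3.134e+00 2.000e-03 1.801e+00] w 0.503 F [-0.3  0.4  1. ]
trans [-1.278  0.196 -0.022] twist [ 0.0013 -0.0004  0.194 ]
t 9.3 pos [0.4291 0.0509 0.1861] rpy [3.134e+00 2.000e-03 1.801e+00] w 0.503 F [-0.3  0.4  1. ]
trans [-1.278  0.196 -0.022] twist [ 0.0005  0.0014 -0.306 ]
```

Request:
apply_moves --increments '[{"translation": [-0.2, 0.04, -0.05], "twist": [0, 0, 0.02], "grip": 0.0}, {"translation": [-0.45, 0.08, -0.1], "twist": [0, 0, 0.04], "grip": 0.0}, {"translation": [-0.7, 0.12, -0.1], "twist": [0, 0, 0.06], "grip": 0.0}, {"translation": [-0.9, 0.15, -0.1], "twist": [0, 0, 0.08], "grip": 0.0}, {"translation": [-1, 0.15, -0.1], "twist": [0, 0, 0.1], "grip": 0.0}]'

```text
time_s: 9.8
position: [0.4825, -0.092, 0.1961]
ee_rot: [-3.14, 0.0, 1.165]
wrist_force: [0.1, -0.6, 0.3]
gripper_width: 0.5
grasp_force: 0.0
```

```bash
python3 -c "
from h import *
go([.5014,-.1291,.19],.582)"
```

```text
t 9.8 pos [ 0.4825 -0.092   0.1961] rpy [-3.14   0.     1.165] w 0.5 F [ 0.1 -0.6  0.3]
trans [-0.177  0.213  0.04 ] twist [-0.0002  0.0001  0.0928]
```

Request:
apply_moves --increments '[{"translation": [-0.1, 0.1, 0.0], "twist": [0, 0, 0.02], "grip": 0.0}, {"translation": [-0.177, 0.213, 0.02], "twist": [0, 0, 0.04], "grip": 0.0}, {"translation": [-0.177, 0.213, 0.04], "twist": [0, 0, 0.06], "grip": 0.0}, {"translation": [-0.177, 0.213, 0.04], "twist": [0, 0, 0.08], "grip": 0.0}, {"translation": [-0.177, 0.213, 0.04], "twist": [0, 0, 0.0928], "grip": 0.0}]'

```text
time_s: 10.3
position: [0.5005, -0.1266, 0.1894]
ee_rot: [-3.138, 0.002, 0.585]
wrist_force: [0.3, -0.3, 0.6]
gripper_width: 0.502
grasp_force: 0.0
```

```bash
python3 - <<'E'
from h import *
s=snapshot('side'); cv2.imwrite('pics/c4.png',cv2.resize(s[110:300,180:360],None,fx=3,fy=3,interpolation=2))
go([.5014,-.1291,.117],.582)
print('grasp pt px',(proj('side',observe()['position'])-[180,110])*3, 'tip',(proj('side',observe()['position']-[0,0,.022])-[180,110])*3)
try: o=blob(s,(18,120,90),(35,255,255),(285,155,310,190)); print(o[0],o[1])
except Exception as e: print(e)
E
```

```text
t 10.35 pos [ 0.5006 -0.1265  0.1896] rpy [-3.139e+00  2.000e-03  5.830e-01] w 0.502 F [ 0.5  0.2 -0.3]
trans [-0.004  0.019  0.484] twist [-0.0005  0.0003  0.0002]
grasp pt px [351.7952851  127.76396425] tip [350.81660783 145.43406545]
[295.74025974 172.74025974] [ 8 11  7 15 77]
```

View pics/c4.png

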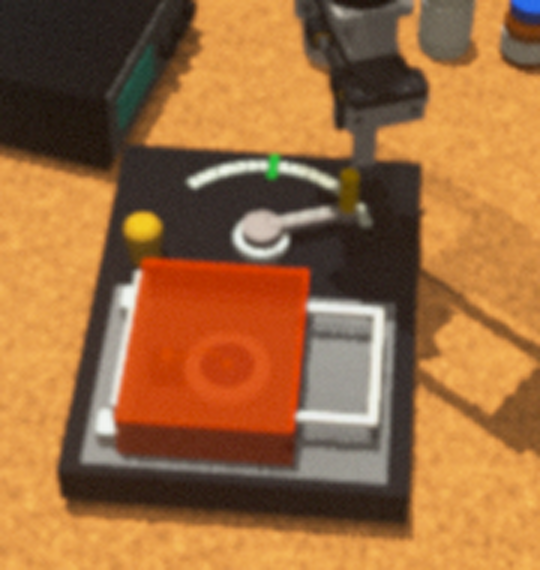

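The hood is shut with its bar free at crop (376,365), and the gripper is straight above the knob at (348,190). Now I descend and grip.

Request:
apply_moves --increments '[{"translation": [0, 0.01, 0.15], "twist": [0, 0, 0], "grip": 0.0}, {"translation": [0, 0.019, 0.3], "twist": [0, 0, 0], "grip": 0.0}, {"translation": [0, 0.019, 0.42], "twist": [0, 0, 0], "grip": 0.0}, {"translation": [0, 0.019, 0.484], "twist": [0, 0, 0], "grip": 0.0}, {"translation": [0, 0.019, 0.484], "twist": [0, 0, 0], "grip": 0.0}]'

```text
time_s: 10.85
position: [0.5014, -0.1284, 0.1166]
ee_rot: [-3.137, 0.003, 0.59]
wrist_force: [-0.2, 0.5, -0.7]
gripper_width: 0.498
grasp_force: 0.0
```

Request:
apply_moves --increments '[{"translation": [0, 0, 0], "twist": [0, 0, 0], "grip": 0.3}, {"translation": [0, 0, 0], "twist": [0, 0, 0], "grip": 0.5}, {"translation": [0, 0, 0], "twist": [0, 0, 0], "grip": 0.7}, {"translation": [0, 0, 0], "twist": [0, 0, 0], "grip": 1}, {"translation": [0, 0, 0], "twist": [0, 0, 0], "grip": 1}]'

```text
time_s: 11.35
position: [0.5033, -0.1291, 0.1196]
ee_rot: [3.142, -0.001, 0.589]
wrist_force: [-1.9, 1.6, 2.5]
gripper_width: 0.185
grasp_force: 30.0
```

Request:
apply_moves --increments '[{"translation": [0, 0, 0], "twist": [0, 0, 0], "grip": 1}, {"translation": [0, 0, 0], "twist": [0, 0, 0], "grip": 1}]'

```text
time_s: 11.55
position: [0.5035, -0.1293, 0.1196]
ee_rot: [3.141, -0.001, 0.589]
wrist_force: [-2.1, 1.6, 5.8]
gripper_width: 0.188
grasp_force: 30.0
```

```bash
cat >> h.py <<'E'
PV=np.array([.5742,-.0812])
def lev(phis,psi0=.0):
    s=observe();p=s['position'];d=p[:2]-PV;r=np.hypot(*d);a=np.arctan2(d[1],d[0])
    print(s['time_s'],p.round(4),s['ee_rot'].round(3),'F',s['wrist_force'].round(1),'g',s['grasp_force'],s['gripper_width'],'r',r,'lever(th.225)',a+np.radians(160)-.225)
    A=R.from_euler('xyz',s['ee_rot'])
    for f in phis:
        q=PV+.085*np.array([np.cos(f+.225-np.radians(160)),np.sin(f+.225-np.radians(160))]); q=np.r_[q,p[2]]
        B=R.from_euler('xyz',[np.pi,0,.582+f])
        print(f,(A.inv().apply(q-p)/.15).round(3),((A.inv()*B).as_rotvec()/2/np.pi).round(4))
E
python3 -c "
from h import *
lev([.1,.2,.3,.4,.5])"
```

```text
11.55 [ 0.5035 -0.1293  0.1196] [ 3.141e+00 -1.000e-03  5.890e-01] F [-2.1  1.6  5.8] g 30.00137150287628 0.1880491613575983 r 0.08550518230764602 lever(th.225) 0.02295177425651493
0.1 [0.005 0.044 0.   ] [ 0.0001 -0.0001 -0.0148]
0.2 [0.013 0.1   0.   ] [ 0.0001 -0.0001 -0.0307]
0.3 [0.026 0.155 0.   ] [ 0.0001 -0.0001 -0.0466]
0.4 [0.045 0.208 0.   ] [ 0.0001 -0.0001 -0.0625]
0.5 [0.069 0.26  0.   ] [ 0.0001 -0.0001 -0.0784]
```

Request:
apply_moves --increments '[{"translation": [0.005, 0.044, 0], "twist": [0, 0, -0.0148], "grip": 1}, {"translation": [0.013, 0.1, 0], "twist": [0, 0, -0.0307], "grip": 1}, {"translation": [0.026, 0.155, 0], "twist": [0, 0, -0.0466], "grip": 1}, {"translation": [0.045, 0.208, 0], "twist": [0, 0, -0.0625], "grip": 1}, {"translation": [0.069, 0.26, 0], "twist": [0, 0, -0.0784], "grip": 1}]'

```text
time_s: 12.05
position: [0.534, -0.1563, 0.1196]
ee_rot: [3.141, -0.0, 1.085]
wrist_force: [-1.5, 3.7, 6.8]
gripper_width: 0.186
grasp_force: 30.0
```

```bash
python3 -c "
from h import *
lev([.6,.7,.8,.9,1.0])"
```

```text
12.05 [ 0.534  -0.1563  0.1196] [ 3.141 -0.     1.085] F [-1.5  3.7  6.8] g 30.00213861465454 0.18608165321314743 r 0.08517298411230327 lever(th.225) 0.5051177939592907
0.6 [0.003 0.054 0.   ] [ 0.0001 -0.     -0.0154]
0.7 [0.011 0.11  0.   ] [ 0.0001 -0.     -0.0313]
0.8 [0.025 0.165 0.   ] [ 0.0001 -0.     -0.0472]
0.9 [0.043 0.218 0.   ] [ 0.0001 -0.     -0.0631]
1.0 [0.067 0.27  0.   ] [ 0.0001 -0.     -0.0791]
```

Request:
apply_moves --increments '[{"translation": [0.003, 0.054, 0], "twist": [0, 0, -0.0154], "grip": 1}, {"translation": [0.011, 0.11, 0], "twist": [0, 0, -0.0313], "grip": 1}, {"translation": [0.025, 0.165, 0], "twist": [0, 0, -0.0472], "grip": 1}, {"translation": [0.043, 0.218, 0], "twist": [0, 0, -0.0631], "grip": 1}, {"translation": [0.067, 0.27, 0], "twist": [0, 0, -0.0791], "grip": 1}]'

```text
time_s: 12.55
position: [0.5744, -0.166, 0.1196]
ee_rot: [3.141, -0.001, 1.582]
wrist_force: [-1.6, 3.9, 5.9]
gripper_width: 0.185
grasp_force: 30.0
```

```bash
python3 -c "
from h import *
lev([1.1,1.2])"
```

```text
12.55 [ 0.5744 -0.166   0.1196] [ 3.141e+00 -1.000e-03  1.582e+00] F [-1.6  3.9  5.9] g 30.00180959701538 0.1852190547882455 r 0.08475762330258979 lever(th.225) 0.998681236021623
1.1 [0.001 0.057 0.   ] [ 0.0001 -0.0001 -0.0159]
1.2 [0.009 0.113 0.   ] [ 0.0001 -0.0001 -0.0318]
```

Request:
apply_moves --increments '[{"translation": [0.001, 0.057, 0], "twist": [0, 0, -0.0159], "grip": 1}, {"translation": [0.009, 0.113, 0], "twist": [0, 0, -0.0318], "grip": 1}, {"translation": [0.009, 0.113, 0], "twist": [0, 0, -0.0318], "grip": 1}, {"translation": [0.009, 0.113, 0], "twist": [0, 0, -0.0318], "grip": 1}]'

```text
time_s: 12.95
position: [0.5911, -0.1641, 0.1196]
ee_rot: [3.141, -0.001, 1.779]
wrist_force: [-2.3, 2.7, 5.7]
gripper_width: 0.185
grasp_force: 30.0
```

```bash
python3 - <<'E'
from h import *
lev([1.2]); s=snapshot('side');t=snapshot('top')
cv2.imwrite('pics/c5.png',np.hstack([cv2.resize(s[120:280,190:330],None,fx=3,fy=3,interpolation=2),cv2.resize(t[130:290,250:370],None,fx=3,fy=3,interpolation=2)]))
E
```

```text
12.95 [ 0.5911 -0.1641  0.1196] [ 3.141e+00 -1.000e-03  1.779e+00] F [-2.3  2.7  5.7] g 30.001235604286194 0.18501287567014268 r 0.08459229991356268 lever(th.225) 1.1979640428963656
1.2 [-0.003  0.001 -0.   ] [ 0.     -0.0001 -0.0005]
```

View pics/c5.png

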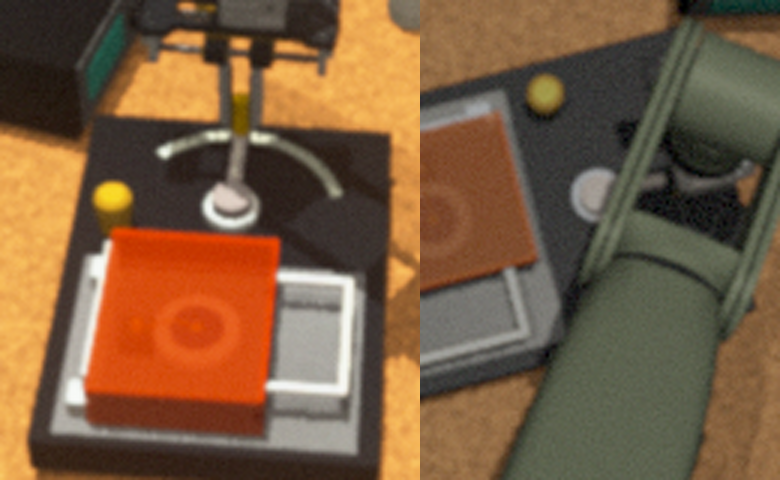

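In the side view the lever covers the green mark (expected at crop (241,136)). The knob is gripped, the hood is shut and the lens is untouched. I'm handing in.

```bash
python3 -c "
from rig import *
print(hand_in())"
```

```text
the job is handed in; nothing more can be done
None
```

I lowered the hood gently onto its stop, then swung the lever to the green mark (about 1.2 rad). The job is handed in with the gripper still holding the knob there.

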